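Open the dust gate and lock it open

ROBOT

A 6-joint arm with a two-finger parallel gripper is mounted at the origin on the work surface. World frame = base frame: x ahead of the robot, y to its left, z up, the work surface at z = 0. Lengths are in m, angles in rad, forces in N, time in s.
With the tool pointing down it reaches from about 0.275 to 0.975 m from the base axis. Payload 8.4 kg.
Tool frame: the origin (TCP) lies between the finger pads; the fingertips stand 8 mm ahead of it and the grasp point (between the pads) lies 11 mm behind it (arm.finger_overhang is the distance from the TCP to the fingertips, in m); z points along the fingers, y is the line along which they close (so a half turn about z gives the same grasp; the last joint's range is limited). The gripper opens to 92 mm and grips with 3 to 60 N. Pads are 20 mm wide; open, the fingers measure 128 mm over their backs; the gripper's body (75 mm by 189 mm) begins 69 mm behind the grasp point.
Start: joints at [1.304, 0.353, 1.633, -0, 1.155, -0.002], TCP at [0.164, 0.603, 0.223] pointing down, gripper open.
Joint ranges: [-2.63, 2.63], [-0.92, 2.1], [0.06, 2.66], [-1.3, 4.44], [0, 2.69], [-3.02, 3.02]. Speed limits (rad/s): [2.22, 2.22, 2.79, 3.14, 3.14, 3.14].

INTERFACE

Orientations are given as a rotation vector (axis times angle).
In Python, from plant import sensors, viewer, close_job, arm gives the robot as it stands. The module is installed in compiled form; this text tells all that it offers.
- The arm moves only by the shell command python3 -m handwheel 'ROWS' [OPENING] [FORCE]. ROWS is JSON, a list of rows, each a list of 6 numbers: the shift along the tool's x, y, z in cm, then the turn, a rotation vector about the tool's x, y, z in rad. In form: [[x, y, z, rx, ry, rz], ...]. A call has exactly 10 rows; each row is the pose to reach, as a shift and turn from the pose commanded when the call began, along the tool's axes at that moment; what a row does not reach only later rows make up. A row lasts 1/10 s, in which the tool goes at most 50 mm and 8.59 degrees, less where a joint would pass 70% of its speed; a pose out of reach is approached as far as the arm can. A call with a gripper value outside its range is refused whole. OPENING is the finger opening in cm, from 0 to 9.19, set as the call begins (- or left out, the last holds). The fingers move at their own pace and stop on an object; FORCE is the grip in N (left out, the last holds). Time passes only in rows, so rows that repeat a pose let the fingers close, or fill a call up. It gives the time, the measured TCP pose, the force, the opening and the grip force at its end, in the units of the state.
- sensors.sense(): the state, without advancing time (a new reading comes with each control period).
- viewer.camera(name): name is "scene" or "top" or "wrist"; returns a dict with "frame" (384x512x3 uint8, red, green, blue), "fx", "fy", "cx", "cy" (pixels), "world_from_camera" (4x4, takes a point from camera to world coordinates). Camera axes: x right, y down, z forward; pixel columns grow to the right and rows downward; lengths in m; the calibration is good to about 2 mm. The wrist camera is an equidistant fisheye: a pixel r from the principal point sees the ray r / f radians off the axis. A picture is of the moment at which its call begins. There is no depth.
- close_job(): hands the job in; it is judged then, once.
Trained networks look in a picture, given as the dict that the camera call returned (one of the last four; its "shot" number tells which), for a name from the list of things; names that differ only in an ending like _2 or _b are one class to them, and where a whole thing is asked for, a point or a joint stands for the part that bears it (a point fixed in the world has none). Each returns a list of dicts, best first, with "conf" (0 to 1); they miss things now and then, are a little off and sometimes report something else, mostly with a low value. They report only what shows in the picture. A call takes as long as a camera call.
- viewer.recognise(picture, name): "box" ([left, top, right, bottom] in pixels, round what is visible of it).
- viewer.masks_of(picture, name): "pixels" (384x512 bool, what is visible of it) and "box" ([left, top, right, bottom] in pixels, round what is visible of it).
- viewer.pinpoint(picture, name): "centre" ([column, row] in pixels: a listed point, or the origin of a listed thing).
The state is a dict: "t": time; "joint_positions": joint angles; "dq": joint speeds; "tau": joint torques, N m; "ee_pos": TCP position; "tool_rot": TCP orientation; "ft_force": force on the tool from outside, world axes, zero at the start; "moment": the same for the moment, N m; "width": opening from 0.0 (shut) to 1.0 (fully open); "grasp_force": force on a finger pad.
Only numpy, scipy, OpenCV 4.12 (cv2) and the standard library are available. Lean on these libraries where they do the work, as an engineer would, in place of code of your own. Each camera call takes 0.05 s, during which the arm holds its last target. There are 200 camera calls.

TASK

Get the dust inlet with the larger round hole ready for sanding: with your fingertips, push its wooden knob along the L-shaped slot to the corner so that the gate plate uncovers the hole, then push the knob sideways to the very end of the short leg, so that the gate is locked open. Push gently, only from the side: do not pinch the knob or lift it, leave the other inlet's knob alone, do not disturb the things standing about, and finish clear of everything.

Things in the scene. Friction and masses are not known exactly. Their poses are not given: they have to be found in the camera images.
- wide: dust-inlet box with the larger round hole (64 mm), to be worked; fixed to the bench, level. Grey, 250 mm (its x) by 120 mm (its y), bare-metal cover with its top 61 mm above the bench. Origin: centre of the underside. The hole is centred 67 mm towards its +x; a 44 mm pipe stub stands 40 mm out of its +x end. An L-shaped slot is cut in the cover.
- wide_corner (a point): corner of the 16 mm wide L-shaped slot, on its centreline at the cover's top: at x = -70, y = -15 mm of the box. From here the long leg runs 70 mm towards the box's +x (gate shut at its far end), the short leg 30 mm towards its +y. Axes as the box's.
- wide_slot_end (a point): where the stem's axis stands at the end of the short leg, at the cover's top: 30 mm from the corner, at x = -70, y = 15 mm of the box. Axes as the box's.
- wide_knob_mid (a point): centre of this box's turned wooden knob, an upright cylinder 28 mm in diameter and 40 mm tall, its foot 7 mm above the cover, its middle 88 mm and its top 108 mm above the bench; a 12 mm stem below it runs in the slot. Keep the fingers' force on it well under 40 N (both sides added up). Axes as the box's.
- wide_blade (a joint): how far the gate plate and its knob have been pushed along the long leg towards the box's -x, m: 0 shut, about 0.070 at the corner (stop at 0.072). The plate resists with about 2 N of friction (plus 8 N per m/s) and stays where it is left.
- wide_latch (a joint): how far the knob has been pushed sideways from the long leg towards the box's +y in the short leg, m: 0 in the long leg (about 2 mm of play either way), 0.030 at the end stop of the short leg. About 1.5 N of friction (plus 6 N per m/s); stays where it is left.
- wide_knob (a joint): how far the knob has been pulled up, m: 0 down; a spring holds it down with 6 N plus 0.4 N per mm; at most 0.012.
- narrow: dust-inlet box with the smaller round hole (36 mm), to be left alone; fixed to the bench, level. Grey, 250 mm (its x) by 120 mm (its y), bare-metal cover with its top 61 mm above the bench. Origin: centre of the underside. The hole is centred 67 mm towards its +x; a 44 mm pipe stub stands 40 mm out of its +x end. An L-shaped slot is cut in the cover.
- narrow_corner (a point): corner of the 16 mm wide L-shaped slot, on its centreline at the cover's top: at x = -70, y = 15 mm of the box. From here the long leg runs 70 mm towards the box's +x (gate shut at its far end), the short leg 30 mm towards its -y. Axes as the box's.
- narrow_slot_end (a point): where the stem's axis stands at the end of the short leg, at the cover's top: 30 mm from the corner, at x = -70, y = -15 mm of the box. Axes as the box's.
- narrow_knob_mid (a point): centre of this box's turned wooden knob, an upright cylinder 28 mm in diameter and 40 mm tall, its foot 7 mm above the cover, its middle 88 mm and its top 108 mm above the bench; a 12 mm stem below it runs in the slot. Keep the fingers' force on it well under 40 N (both sides added up). Axes as the box's.
- narrow_blade (a joint): how far the gate plate and its knob have been pushed along the long leg towards the box's -x, m: 0 shut, about 0.070 at the corner (stop at 0.072). The plate resists with about 2 N of friction (plus 8 N per m/s) and stays where it is left.
- narrow_latch (a joint): how far the knob has been pushed sideways from the long leg towards the box's -y in the short leg, m: 0 in the long leg (about 2 mm of play either way), 0.030 at the end stop of the short leg. About 1.5 N of friction (plus 6 N per m/s); stays where it is left.
- narrow_knob (a joint): how far the knob has been pulled up, m: 0 down; a spring holds it down with 6 N plus 0.4 N per mm; at most 0.012.
- finial: a small turned wooden finial, 42 mm wide, 76 mm tall, standing; origin at the centre of its foot; loose bystander
- spool: a dark wooden spool, 48 mm wide, 55 mm tall, standing; origin at the centre of its underside; loose bystander
- tin: a dark metal can, 54 mm wide, 90 mm tall, standing; origin at the centre of its underside; loose bystander
- bowl: a turned wooden bowl, 120 mm wide, 50 mm tall; origin at the centre of its underside; loose bystander
- napkin_ring: a light wooden ring, 52 mm wide, 30 mm tall, lying flat; origin at the centre of its underside; loose bystander
- brush: a bench brush with a wooden handle, lying; origin on its underside at mid-length; loose bystander
- blank: a light wooden cylinder, 44 mm wide, 100 mm tall, standing; origin at the centre of its underside; loose bystander

How it is judged:
By the outcome, as a careful person would: the job done as asked, in the order asked, and still so for the second after the job is handed in, with the robot touching nothing.
It also fails if it takes over 45 s, if anything falls off the work surface, if the arm or the gripper's body presses on something with over 40 N, if the wrist force passes 120 N, or if a joint passes its speed limit or range.

## Working session

There is one attempt and no reset: what is moved stays moved. The work goes in short steps, Python scripts to look and compute and a shell command to move; the robot and the scene stay as the last step left them, time stands still between calls to the robot, and variables do not carry over. Pictures are saved under pics/ and viewed, at most 10 in all, crops included, and the job is handed in when it is done.

```bash
mkdir -p pics
cat > h.py <<'E'
import numpy as np, cv2
from plant import sensors, viewer, close_job, arm
from scipy.spatial.transform import Rotation as R
def ray(p,uv):
    T=np.array(p["world_from_camera"]); x=(uv[0]-p["cx"])/p["fx"]; y=(uv[1]-p["cy"])/p["fy"]
    d=T[:3,:3]@np.array([x,y,1.]); return T[:3,3],d
def at(p,uv,z):
    o,d=ray(p,uv); return o+d*(z-o[2])/d[2]
def save(p,n,s=1.5): cv2.imwrite(f"pics/{n}.png",cv2.resize(p["frame"][:,:,::-1],None,fx=s,fy=s))
E
python3 - <<'E'
from h import *
np.set_printoptions(precision=4,suppress=True)
Z=dict(wide=0,wide_corner=.061,wide_slot_end=.061,wide_knob_mid=.088,narrow=0,narrow_corner=.061,narrow_knob_mid=.088,finial=0,spool=0,tin=0,bowl=0,napkin_ring=0,brush=0,blank=0)
for c in("top","scene"):
    p=viewer.camera(c); save(p,c+"0")
    for n,z in Z.items():
        for r in viewer.pinpoint(p,n)[:2]:
            print(c,n,round(r["conf"],2),np.round(r["centre"]),at(p,r["centre"],z)[:2])
s=sensors.sense(); print(s["ee_pos"],R.from_rotvec(s["tool_rot"]).as_matrix(),s["width"],s["t"])
E
```

```text
top wide 0.81 [305. 188.] [ 0.5553 -0.191 ]
top wide 0.27 [304. 208.] [ 0.4809 -0.1922]
top wide_corner 0.87 [317. 205.] [ 0.4913 -0.2314]
top wide_slot_end 0.82 [307. 207.] [ 0.4822 -0.1959]
top wide_knob_mid 0.57 [306. 188.] [ 0.5484 -0.1873]
top narrow 0.67 [197. 172.] [0.6013 0.2055]
top narrow_corner 0.86 [190. 193.] [0.5207 0.2197]
top narrow_corner 0.54 [148. 169.] [0.6036 0.3718]
top narrow_knob_mid 0.32 [136. 213.] [0.4444 0.4011]
top finial 0.71 [303. 185.] [ 0.5644 -0.1857]
top finial 0.42 [252. 223.] [ 0.4204 -0.0009]
top spool 0.63 [255. 183.] [ 0.5676 -0.0076]
top tin 0.56 [256. 143.] [ 0.7152 -0.0092]
top bowl 0.64 [307. 189.] [ 0.5489 -0.1992]
top napkin_ring 0.64 [361. 226.] [ 0.4185 -0.3996]
top brush 0.72 [197. 193.] [0.5246 0.2033]
top brush 0.59 [386. 194.] [ 0.5409 -0.4883]
top blank 0.64 [147. 166.] [0.62   0.3903]
scene wide 0.62 [194. 234.] [ 0.5598 -0.1795]
scene wide 0.5 [327. 198.] [0.4331 0.2329]
scene wide_corner 0.62 [177. 208.] [ 0.517  -0.2217]
scene wide_slot_end 0.83 [186. 199.] [ 0.4795 -0.1977]
scene wide_knob_mid 0.69 [186. 200.] [ 0.5217 -0.1955]
scene wide_knob_mid 0.63 [186. 207.] [ 0.553  -0.1962]
scene narrow 0.6 [331. 230.] [0.5816 0.1975]
scene narrow_corner 0.76 [335. 201.] [0.5295 0.2156]
scene narrow_knob_mid 0.48 [341. 202.] [0.57   0.2137]
scene finial 0.8 [251. 203.] [ 0.4316 -0.0077]
scene spool 0.62 [262. 233.] [0.5744 0.0038]
scene spool 0.34 [195. 231.] [ 0.5474 -0.1784]
scene tin 0.9 [270. 270.] [0.7098 0.0015]
scene bowl 0.7 [383. 191.] [0.4117 0.4283]
scene napkin_ring 0.86 [117. 210.] [ 0.4256 -0.4051]
scene napkin_ring 0.46 [383. 193.] [0.4204 0.423 ]
scene brush 0.65 [ 81. 239.] [ 0.5452 -0.4756]
scene brush 0.22 [263. 231.] [0.5673 0.008 ]
scene blank 0.61 [402. 231.] [0.6084 0.3931]
[0.1636 0.6032 0.2226] [[-0.9651  0.2618  0.    ]
 [ 0.2618  0.9651  0.    ]
 [-0.      0.     -1.    ]] 1.0037853618108226 1.5
```

View pics/top0.png

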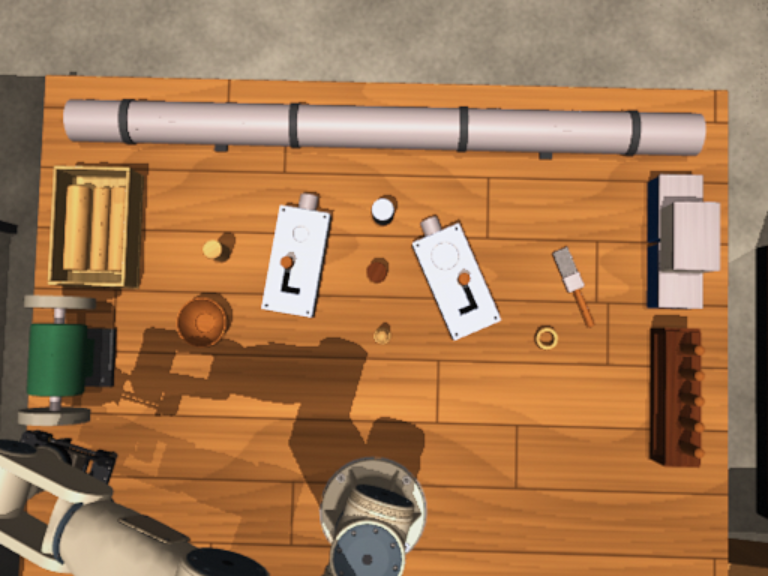

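View pics/scene0.png

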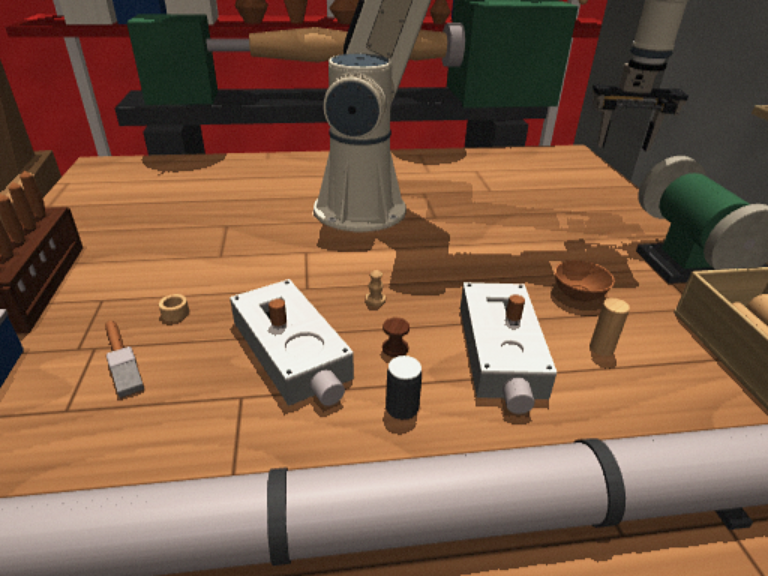

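The wide box is the right one in the top view (hole at about (445,257), knob (464,279), slot corner (476,308)). It also has the larger hole in the scene view, on the left. Next I measure its cover.

Run:
```python
from h import *
np.set_printoptions(precision=4,suppress=True)
for c,ctr in(("top",(305,188)),("scene",(194,225))):
    p=viewer.camera(c); f=p["frame"].astype(int)
    m=((f.min(2)>(185 if c=="top" else 160))&(f.max(2)-f.min(2)<30)).astype(np.uint8)
    m[:, :]*=1; n,l,st,ce=cv2.connectedComponentsWithStats(m)
    k=min((i for i in range(1,n) if st[i][4]>300),key=lambda i:np.hypot(*(ce[i]-ctr)))
    ys,xs=np.nonzero(l==k)
    pts=np.array([at(p,(x,y),.061)[:2] for x,y in zip(xs,ys)],np.float32)
    (cx,cy),wh,a=cv2.minAreaRect(pts*1000); print(c,len(xs),cx,cy,wh,a)
    for nm in("wide_corner","wide_slot_end","wide_knob_mid"):
        print(nm,[(round(r["conf"],2),np.round(r["centre"],1),at(p,r["centre"],.088 if "knob" in nm else .061)[:2]) for r in viewer.pinpoint(p,nm)[:2]])
```

```text
top 2220 568.4051513671875 -175.38787841796875 (286.9632263183594, 120.01265716552734) 24.722652435302734
wide_corner [(0.56, array([315.9, 202. ]), array([ 0.5011, -0.227 ])), (0.23, array([258.1, 140.8]), array([ 0.714 , -0.0169]))]
wide_slot_end [(0.94, array([306.4, 206.2]), array([ 0.4853, -0.1937])), (0.64, array([135.2, 213.4]), array([0.444 , 0.4123]))]
wide_knob_mid [(0.64, array([308.5, 188.1]), array([ 0.5479, -0.1974]))]
scene 2372 552.2366333007812 -183.63778686523438 (250.2928009033203, 119.88932800292969) 24.729965209960938
wide_corner [(0.75, array([176. , 206.2]), array([ 0.5095, -0.2247]))]
wide_slot_end [(0.56, array([187.3, 199.9]), array([ 0.4831, -0.1949]))]
wide_knob_mid [(0.67, array([386.7, 193.4]), array([0.5454, 0.3557])), (0.56, array([183.2, 205.3]), array([ 0.5442, -0.2022]))]
```

```bash
python3 -m handwheel '[[-3.1,-3.2,0,0,0,0],[-6.2,-6.4,0,0,0,0],[-9.3,-9.6,0,0,0,0],[-12.4,-12.8,0,0,0,0],[-15.5,-16,0,0,0,0],[-18.6,-19.2,0,0,0,0],[-21.7,-22.4,0,0,0,0],[-24.8,-25.6,0,0,0,0],[-27.9,-28.8,0,0,0,0],[-31,-32,0,0,0,0]]' 0 10
python3 -m handwheel '[[-3.1,-3.2,0,0,0,-0.07],[-6.2,-6.4,0,0,0,-0.14],[-9.3,-9.6,0,0,0,-0.21],[-12.4,-12.8,0,0,0,-0.28],[-15.5,-16,0,0,0,-0.35],[-18.6,-19.2,0,0,0,-0.42],[-21.7,-22.4,0,0,0,-0.49],[-24.8,-25.6,0,0,0,-0.56],[-27.9,-28.8,0,0,0,-0.63],[-31.1,-32.3,0,0,0,-0.697]]'
cat >> h.py <<'E'
np.set_printoptions(precision=4,suppress=True)
B=np.array([.552,-.1835]);A=np.radians(24.73);ex=np.array([np.cos(A),np.sin(A)]);ey=np.array([-ex[1],ex[0]])
def box(w): d=np.array(w)[:2]-B; return np.array([d@ex,d@ey])*1000
def state():
    s=sensors.sense(); M=R.from_rotvec(s["tool_rot"]).as_matrix()
    print("t",s["t"],"box mm",box(s["ee_pos"]),"z",s["ee_pos"][2],"yaw-in-box",np.degrees(np.arctan2(M[1,0],M[0,0])-A),"tilt",M[:,2],"F",s["ft_force"],"w",s["width"]); return s
def fish(p,w):
    T=np.linalg.inv(np.array(p["world_from_camera"])); c=T[:3,:3]@np.array(w)+T[:3,3]
    th=np.arctan2(np.hypot(c[0],c[1]),c[2]); u=c[:2]/np.hypot(c[0],c[1]); return np.array([p["cx"]+p["fx"]*th*u[0],p["cy"]+p["fy"]*th*u[1]])
def bw(x,y,z): return np.append(B+x/1000*ex+y/1000*ey,z/1000)
E
python3 - <<'E'
from h import *
state()
p=viewer.camera("wrist"); q=p["frame"].copy()
for c in [(125,60,61),(125,-60,61),(-125,60,61),(-125,-60,61),(-70,-15,61),(-70,15,61),(0,-15,108),(0,-15,68)]:
    u=fish(p,bw(*c)); print(c,u); cv2.drawMarker(q,tuple(int(round(v)) for v in u),(255,0,0),cv2.MARKER_CROSS,9,1)
save(dict(frame=q),"w1")
E
```

```text
t: 2.9
ee_pos: [0.3797, 0.2117, 0.2229]
tool_rot: [0.414, 3.113, 0.001]
ft_force: [0.7, 0.5, 0.7]
width: 0.154
grasp_force: 0.0
t: 3.9
ee_pos: [0.5953, -0.1815, 0.2226]
tool_rot: [-0.678, 3.067, 0.0]
ft_force: [0.8, 0.3, -0.6]
width: 0.004
grasp_force: 0.0
t 3.9 box mm [ 40.1453 -16.3315] z 0.22264410835441556 yaw-in-box -179.80497963790398 tilt [ 0.0002  0.0002 -1.    ] F [ 0.8148  0.265  -0.5569] w 0.003941984219519617
(125, 60, 61) [313.4724 251.6651]
(125, -60, 61) [214.5082 251.7937]
(-125, 60, 61) [320.9572  37.6675]
(-125, -60, 61) [211.532   35.4311]
(-70, -15, 61) [252.6601  82.9394]
(-70, 15, 61) [280.5387  83.3934]
(0, -15, 108) [252.4653 151.4783]
(0, -15, 68) [252.3805 147.52  ]
```

View pics/w1.png

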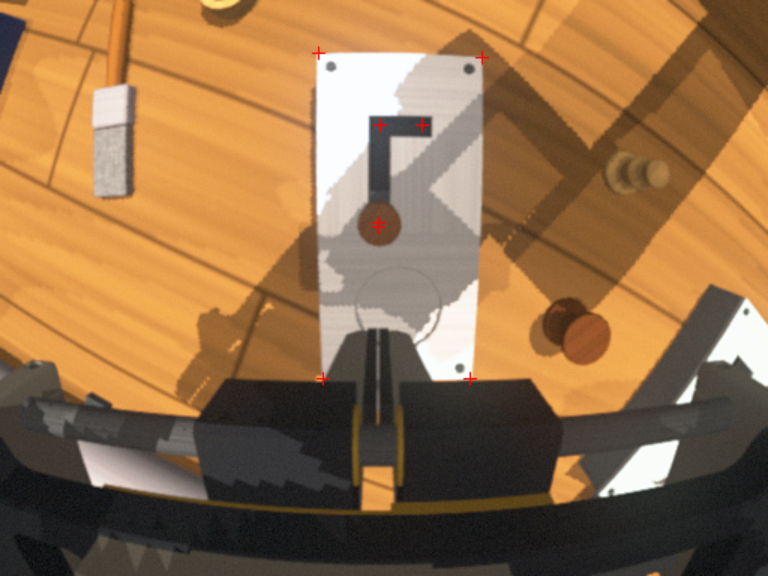

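The box model matches the wrist view to 1–2 mm: knob at image (378,225), slot corner (380,125). The fingers are behind the knob and lined up with it, so I descend and push.

```bash
python3 -m handwheel '[[0,0.1,3,0,0,0],[0,0.1,6,0,0,0],[0,0.1,9,0,0,0],[0,0.1,11,0,0,0],[0,0.1,12.5,0,0,0],[0,0.1,13.5,0,0,0],[0,0.1,14,0,0,0],[0.3,0.1,14,0,0,0],[0.6,0.1,14,0,0,0],[0.9,0.1,14,0,0,0]]'
python3 -m handwheel '[[0.4,0,0,0,0,0],[0.8,0,0,0,0,0],[1.2,0,0,0,0,0],[1.6,0,0,0,0,0],[2,0,0,0,0,0],[2.4,0,0,0,0,0],[2.8,0,0,0,0,0],[3.2,0,0,0,0,0],[3.6,0,0,0,0,0],[4,0,0,0,0,0]]'
python3 - <<'E'
from h import *
state()
p=viewer.camera("wrist"); print(viewer.pinpoint(p,"wide_knob_mid")[:2]); save(p,"w2")
E
```

```text
t: 4.95
ee_pos: [0.5863, -0.1831, 0.0835]
tool_rot: [-0.673, 3.067, -0.001]
ft_force: [-0.2, 0.5, 0.2]
width: 0.003
grasp_force: 0.0
t: 5.95
ee_pos: [0.5495, -0.1997, 0.0826]
tool_rot: [-0.674, 3.068, -0.0]
ft_force: [1.9, 0.6, 2.2]
width: 0.005
grasp_force: 1.2
t 5.95 box mm [ -9.0529 -13.7019] z 0.08261814799526031 yaw-in-box -179.96532373084517 tilt [ 0.0002 -0.0001 -1.    ] F [1.8508 0.641  2.1518] w 0.005319271520144264
[{'centre': [246.3, 203.4], 'conf': 0.67}]
```

View pics/w2.png

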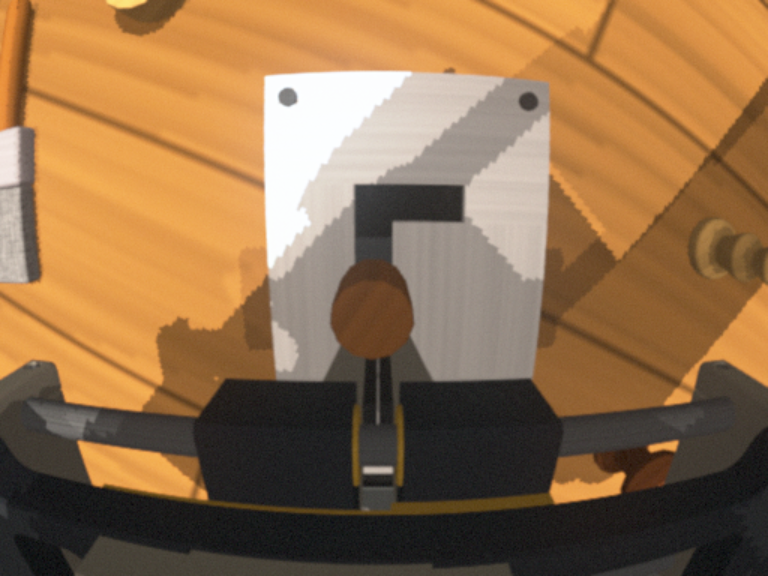

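The knob (372,310) is moving with the fingers and the gate is sliding. I continue and slow down towards the corner (about 3.7 cm left).

```bash
python3 -m handwheel '[[0.5,-0.1,0,0,0,0],[1,-0.1,0,0,0,0],[1.5,-0.1,0,0,0,0],[2,-0.1,0,0,0,0],[2.4,-0.1,0,0,0,0],[2.8,-0.1,0,0,0,0],[3.1,-0.1,0,0,0,0],[3.3,-0.1,0,0,0,0],[3.4,-0.1,0,0,0,0],[3.5,-0.1,0,0,0,0]]'
python3 - <<'E'
from h import *
state()
p=viewer.camera("wrist"); print(viewer.pinpoint(p,"wide_knob_mid")[:2]); save(p,"w3")
for x in(-64,-67,-70): print(x,fish(p,bw(x,-15,88)),fish(p,bw(x,-15,108)))
E
```

```text
t: 7.05
ee_pos: [0.5184, -0.2151, 0.0826]
tool_rot: [-0.674, 3.068, -0.0]
ft_force: [0.8, 1.3, -0.7]
width: 0.005
grasp_force: 1.0
t 7.05 box mm [-43.7806 -14.6618] z 0.08258924969005635 yaw-in-box -179.96717443833415 tilt [ 0.0001 -0.     -1.    ] F [ 0.8185  1.3143 -0.719 ] w 0.005226463616130017
[{'centre': [248.1, 201.2], 'conf': 0.87}]
-64 [249.5798 210.733 ] [249.2873 223.0145]
-67 [249.5777 205.5319] [249.282  217.2086]
-70 [249.5759 200.2763] [249.2772 211.3249]
```

View pics/w3.png

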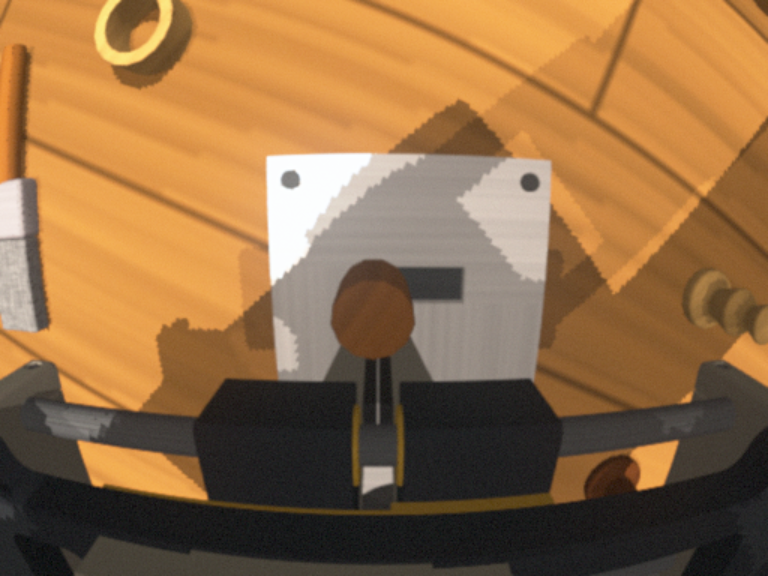

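The knob (372,312) is about 1–2 mm short of the corner. I creep on while watching the force.

```bash
python3 -m handwheel '[[0.05,0,0,0,0,0],[0.1,0,0,0,0,0],[0.1,0,0,0,0,0],[0.15,0,0,0,0,0],[0.15,0,0,0,0,0],[0.2,0,0,0,0,0],[0.2,0,0,0,0,0],[0.2,0,0,0,0,0],[0.2,0,0,0,0,0],[0.2,0,0,0,0,0]]'
python3 - <<'E'
from h import *
state()
p=viewer.camera("wrist"); print(viewer.pinpoint(p,"wide_knob_mid")[:2])
for x in(-67,-70,-72): print(x,fish(p,bw(x,-15,88)))
E
```

```text
t: 8.15
ee_pos: [0.5166, -0.2159, 0.0826]
tool_rot: [-0.674, 3.068, -0.0]
ft_force: [0.8, 1.7, -1.2]
width: 0.005
grasp_force: 0.8
t 8.15 box mm [-45.755  -14.6498] z 0.08261585470313242 yaw-in-box -179.96817691370234 tilt [ 0.0001 -0.     -1.    ] F [ 0.7864  1.7038 -1.2217] w 0.005477943709408792
[{'centre': [247.1, 199.3], 'conf': 0.61}]
-67 [249.5915 208.9617]
-70 [249.5897 203.7421]
-72 [249.5887 200.2325]
```

```bash
python3 -m handwheel '[[0.03,0,0,0,0,0],[0.06,0,0,0,0,0],[0.1,0,0,0,0,0],[0.1,0,0,0,0,0],[0.1,0,0,0,0,0],[0.1,0,0,0,0,0],[0.1,0,0,0,0,0],[0.1,0,0,0,0,0],[0.1,0,0,0,0,0],[0.1,0,0,0,0,0]]'
python3 - <<'E'
from h import *
s=state(); print("push reaction along +x:",s["ft_force"][:2]@ex)
p=viewer.camera("top"); save(dict(frame=p["frame"][140:240,260:360]),"t2",6)
E
```

```text
t: 9.25
ee_pos: [0.5158, -0.2163, 0.0827]
tool_rot: [-0.674, 3.068, -0.0]
ft_force: [4.0, 1.2, -0.9]
width: 0.006
grasp_force: 1.8
t 9.25 box mm [-46.6159 -14.6851] z 0.08265395662098554 yaw-in-box -179.96408434924396 tilt [ 0.0003 -0.0001 -1.    ] F [ 4.0217  1.1858 -0.9242] w 0.006498760621346203
push reaction along +x: 4.148960817756456
```

At the stop (reaction 4 N). Now I back off, lift, and go round to the knob's −y side.

```bash
python3 -m handwheel '[[-0.5,0,0,0,0,0],[-1.5,0,0,0,0,0],[-2,0,-1.5,0,0,0],[-2,0,-4,0,0,0],[-2,-1,-6,0,0,0],[-2,-3,-6,0,0,0],[-1,-5,-6,0,0,0],[1,-5,-6,0,0,0],[2.4,-5,-6,0,0,0],[2.4,-5,-6,0,0,0]]'
python3 - <<'E'
from h import *
state()
p=viewer.camera("wrist"); q=p["frame"].copy()
for c in [(-70,-15,108),(-72,-15,108),(-70,15,61)]:
    u=fish(p,bw(*c)); print(u); cv2.drawMarker(q,tuple(int(round(v)) for v in u),(255,0,0),cv2.MARKER_CROSS,7,1)
save(dict(frame=q),"w4")
E
```

```text
t: 10.3
ee_pos: [0.5122, -0.2716, 0.1421]
tool_rot: [0.671, -3.067, -0.002]
ft_force: [0.5, 0.5, 0.2]
width: 0.009
grasp_force: 0.0
t 10.3 box mm [-72.989  -63.3682] z 0.14211783926169624 yaw-in-box -180.04560154486396 tilt [-0.0023  0.001  -1.    ] F [0.4969 0.5439 0.2374] w 0.00885944278321493
[318.1219 224.8216]
[318.3123 222.1902]
[339.652  205.9635]
```

View pics/w4.png

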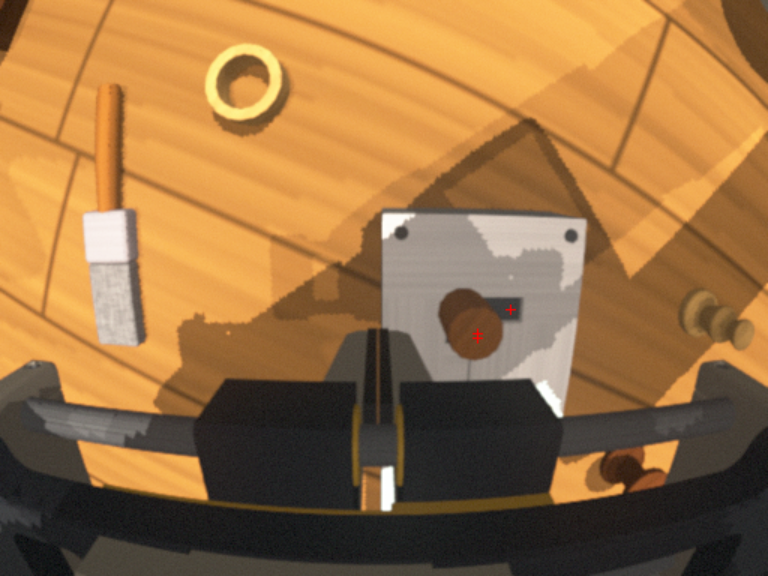

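The knob (474,333) sits at the corner, the short leg is free to its right at (510,309), and the fingers are to its −y side. I descend and push sideways.

```bash
python3 -m handwheel '[[0,0,1.5,0,0,0],[0,0,3,0,0,0],[0,0,4.5,0,0,0],[0,0,5.5,0,0,0],[0,0,6,0,0,0],[0,0.4,6,0,0,0],[0,0.8,6,0,0,0],[0,1.2,6,0,0,0],[0,1.6,6,0,0,0],[0,2,6,0,0,0]]'
python3 -m handwheel '[[0,0.2,0,0,0,0],[0,0.4,0,0,0,0],[0,0.6,0,0,0,0],[0,0.8,0,0,0,0],[0,1,0,0,0,0],[0,1.2,0,0,0,0],[0,1.4,0,0,0,0],[0,1.6,0,0,0,0],[0,1.8,0,0,0,0],[0,2,0,0,0,0]]'
python3 - <<'E'
from h import *
s=state(); print("Fbox",s["ft_force"][:2]@ex,s["ft_force"][:2]@ey)
p=viewer.camera("wrist"); q=p["frame"].copy()
print(viewer.pinpoint(p,"wide_knob_mid")[:2])
for y in(-15,0,15):
    u=fish(p,bw(-71,y,108)); print(y,u,fish(p,bw(-71,y,88)));cv2.drawMarker(q,tuple(int(round(v)) for v in u),(255,0,0),cv2.MARKER_CROSS,7,1)
save(dict(frame=q),"w5")
E
```

```text
t: 11.35
ee_pos: [0.5065, -0.2535, 0.0831]
tool_rot: [-0.674, 3.068, -0.001]
ft_force: [1.6, -1.5, 0.9]
width: 0.004
grasp_force: 0.9
t: 12.35
ee_pos: [0.498, -0.2353, 0.0826]
tool_rot: [-0.674, 3.068, -0.0]
ft_force: [1.7, -1.2, 0.1]
width: 0.002
grasp_force: 0.9
t 12.35 box mm [-70.7348 -24.4692] z 0.08258981657380056 yaw-in-box -179.96587616850252 tilt [ 0. -0. -1.] F [ 1.706  -1.2055  0.0673] w 0.0020937691250695013
Fbox 1.045220656969848 -1.8086766744616298
[{'centre': [303.8, 242.2], 'conf': 0.75}]
-15 [268.5366 259.3809] [266.726 243.728]
0 [297.4984 258.98  ] [292.6073 243.4967]
15 [325.6188 258.1922] [317.8832 243.0258]
```

View pics/w5.png

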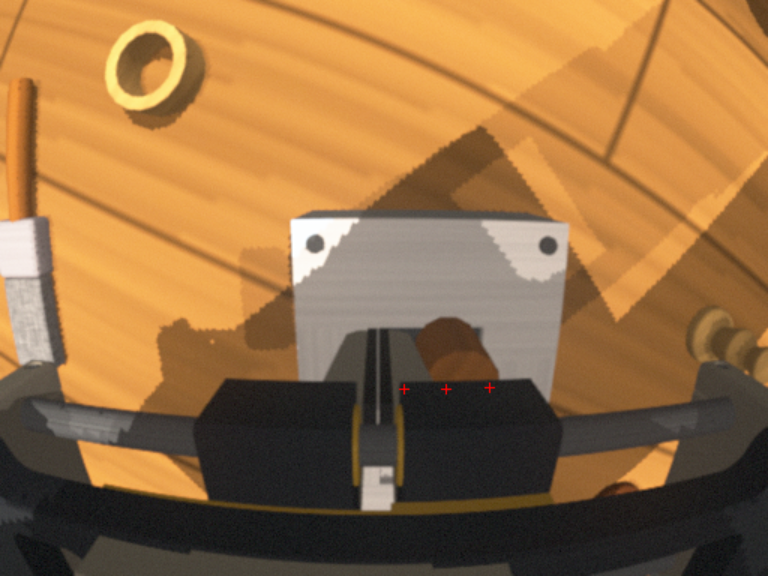

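The knob (455,350) is now about 8 mm from the end of the short leg. I continue gently.

```bash
python3 -m handwheel '[[0,0.1,0,0,0,0],[0,0.2,0,0,0,0],[0,0.3,0,0,0,0],[0,0.4,0,0,0,0],[0,0.5,0,0,0,0],[0,0.55,0,0,0,0],[0,0.6,0,0,0,0],[0,0.65,0,0,0,0],[0,0.7,0,0,0,0],[0,0.7,0,0,0,0]]'
python3 -m handwheel '[[0,0.02,0,0,0,0],[0,0.04,0,0,0,0],[0,0.06,0,0,0,0],[0,0.08,0,0,0,0],[0,0.1,0,0,0,0],[0,0.1,0,0,0,0],[0,0.1,0,0,0,0],[0,0.1,0,0,0,0],[0,0.1,0,0,0,0],[0,0.1,0,0,0,0]]'
python3 - <<'E'
from h import *
s=state(); print("Fbox",s["ft_force"][:2]@ex,s["ft_force"][:2]@ey)
p=viewer.camera("wrist")
print(viewer.pinpoint(p,"wide_knob_mid")[:2])
for y in(12,15): print(y,fish(p,bw(-71,y,88)))
E
```

```text
t: 13.45
ee_pos: [0.495, -0.229, 0.0826]
tool_rot: [0.674, -3.068, -0.0]
ft_force: [1.4, -0.3, 1.0]
width: 0.007
grasp_force: 0.6
t: 14.45
ee_pos: [0.4947, -0.2282, 0.0826]
tool_rot: [0.674, -3.068, -0.0]
ft_force: [0.9, -0.9, -0.1]
width: 0.004
grasp_force: 0.7
t 14.45 box mm [-70.7787 -16.5838] z 0.08256024820226834 yaw-in-box -179.96621053756817 tilt [-0.0001  0.     -1.    ] F [ 0.9321 -0.9222 -0.1332] w 0.003746095254896329
Fbox 0.4608307855646438 -1.2275979710240772
[{'centre': [301.6, 241.6], 'conf': 0.64}]
12 [299.6522 243.4763]
15 [304.7285 243.3873]
```

Not at the end stop yet. I creep on.

```bash
python3 -m handwheel '[[0,0.03,0,0,0,0],[0,0.06,0,0,0,0],[0,0.09,0,0,0,0],[0,0.12,0,0,0,0],[0,0.15,0,0,0,0],[0,0.15,0,0,0,0],[0,0.15,0,0,0,0],[0,0.15,0,0,0,0],[0,0.15,0,0,0,0],[0,0.15,0,0,0,0]]'
python3 -c "
from h import *
s=state(); print('Fbox',s['ft_force'][:2]@ex,s['ft_force'][:2]@ey)"
```

```text
t: 15.55
ee_pos: [0.494, -0.2268, 0.0826]
tool_rot: [0.674, -3.068, -0.0]
ft_force: [0.5, -1.1, 0.1]
width: 0.004
grasp_force: 0.6
t 15.55 box mm [-70.7678 -15.09  ] z 0.08257070832313151 yaw-in-box -179.96469565770977 tilt [-0.0001  0.0001 -1.    ] F [ 0.5058 -1.0784  0.1199] w 0.00394243257880824
Fbox 0.008276447640379927 -1.1911051331457323
```

```bash
python3 -m handwheel '[[0,0.03,0,0,0,0],[0,0.06,0,0,0,0],[0,0.09,0,0,0,0],[0,0.12,0,0,0,0],[0,0.15,0,0,0,0],[0,0.15,0,0,0,0],[0,0.15,0,0,0,0],[0,0.15,0,0,0,0],[0,0.15,0,0,0,0],[0,0.15,0,0,0,0]]'
python3 -c "
from h import *
s=state(); print('Fbox',s['ft_force'][:2]@ex,s['ft_force'][:2]@ey)"
```

```text
t: 16.55
ee_pos: [0.4938, -0.226, 0.0827]
tool_rot: [-0.674, 3.068, -0.002]
ft_force: [2.0, -4.8, -1.3]
width: 0.004
grasp_force: 2.6
t 16.55 box mm [-70.6194 -14.2198] z 0.08271694433227163 yaw-in-box -179.95970996044522 tilt [ 0.0008 -0.0008 -1.    ] F [ 1.964  -4.84   -1.3131] w 0.003937565505756737
Fbox -0.2408708304581497 -5.217796127679224
```

```bash
python3 -m handwheel '[[0,0.04,0,0,0,0],[0,0.08,0,0,0,0],[0,0.08,0,0,0,0],[0,0.08,0,0,0,0],[0,0.08,0,0,0,0],[0,0.08,0,0,0,0],[0,0.08,0,0,0,0],[0,0.08,0,0,0,0],[0,0.08,0,0,0,0],[0,0.08,0,0,0,0]]'
python3 -c "
from h import *
s=state(); print('Fbox',s['ft_force'][:2]@ex,s['ft_force'][:2]@ey)"
```

```text
t: 17.55
ee_pos: [0.4938, -0.2257, 0.0828]
tool_rot: [-0.674, 3.067, -0.003]
ft_force: [2.4, -7.4, -1.7]
width: 0.005
grasp_force: 3.6
t 17.55 box mm [-70.5529 -13.9863] z 0.08281434000090307 yaw-in-box -179.95005666828732 tilt [ 0.0015 -0.0016 -1.    ] F [ 2.3625 -7.4299 -1.7261] w 0.004910150555491449
Fbox -0.9624457048539263 -7.736805355592093
```

The force rises while the fingers stand still, so this is the end stop. I retreat along −y, lift, and check.

```bash
python3 -m handwheel '[[0,-0.5,0,0,0,0],[0,-1.5,0,0,0,0],[0,-2.5,0,0,0,0],[0,-3,-1,0,0,0],[0,-3,-4,0,0,0],[0,-3,-8,0,0,0],[0,-3,-11,0,0,0],[-2,-3,-13,0,0,0],[-4,-3,-13,0,0,0],[-4,-3,-13,0,0,0]]'
python3 - <<'E'
from h import *
state()
p=viewer.camera("wrist"); q=p["frame"].copy()
for c in [(-70,15,108),(-72,15,108)]:
    u=fish(p,bw(*c)); print(u); cv2.drawMarker(q,tuple(int(round(v)) for v in u),(255,0,0),cv2.MARKER_CROSS,5,1)
save(dict(frame=q),"w6")
p=viewer.camera("scene"); save(dict(frame=p["frame"][130:300,40:440]),"s2",2)
E
```

```text
t: 18.55
ee_pos: [0.5442, -0.2345, 0.2129]
tool_rot: [-0.675, 3.066, -0.001]
ft_force: [-1.2, -0.6, -0.2]
width: 0.001
grasp_force: 0.0
t 18.55 box mm [-28.4736 -43.0658] z 0.2128828615134542 yaw-in-box -179.9020285035111 tilt [ 0.0019 -0.0001 -1.    ] F [-1.2258 -0.6111 -0.1737] w 0.0006700891500010039
[314.6183 151.8019]
[314.6931 149.6321]
```

View pics/w6.png

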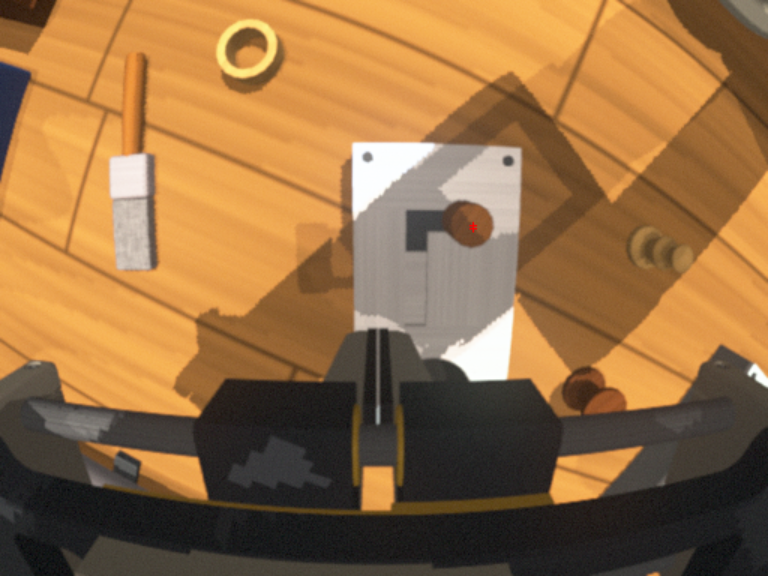

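View pics/s2.png

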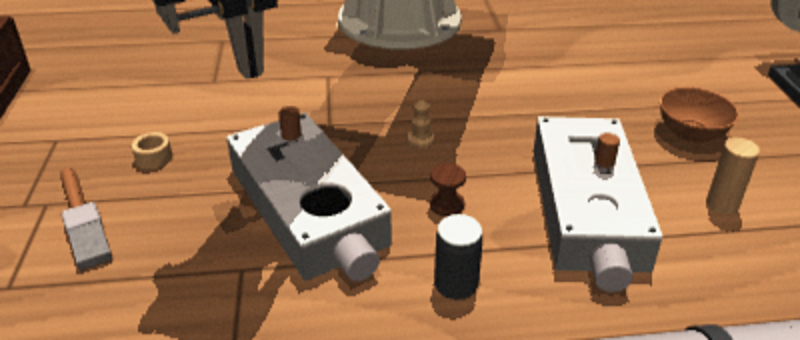

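The wrist view shows the knob (470,224) at the end of the short leg, and the scene view shows the hole (325,200) fully open. Nothing else has moved and the arm is clear.

```bash
python3 -c "
from plant import close_job
print(close_job())"
```

```text
the job is handed in; nothing more can be done
None
```

The larger-hole inlet is open and its knob is locked at the end of the short leg; the other inlet and the loose items look undisturbed, the arm finished clear, and the job is handed in (no verdict was returned).

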